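# Lid the jar and catch it in the inspection mirror

### The job

Put the lid that fits onto the open white jar so that it sits flat in the mouth, and let go of it. Then take the grip on top of the sprung inspection mirror and turn the mirror until the camera on the station sees the lid's knob in the middle of the mirror (the geared pointer under the mirror then points at the jar), and finish while still holding the mirror there, because it swings back if released. Do not knock the jar over, and leave the two lids that do not fit and all other ware where they are.

Things in the scene. Friction and masses are not known exactly. Their poses are not given: they have to be found in the camera images.
- jar: Open round jar, white glazed ceramic, loose, about 0.5 kg, 90 mm high, belly 106 mm wide, mouth 78 mm wide inside and 88 mm outside. Origin at the centre of its underside, z up.
- lid: The lid that fits the jar, white glazed ceramic, loose, about 0.12 kg, the middle-sized of three alike. From the bottom: a plug 69 mm wide and 10 mm high that goes into the mouth, a flange 94 mm wide and 8 mm thick that rests on the rim, an upright round knob 24 mm wide and 30 mm high to grip. Origin at the centre of the plug's underside, which stands on the table.
- lid_knob (a point): The centre of the fitting lid's knob, on its axis, 33 mm above the underside of the lid's plug and 15 mm above the top of the flange. 113 mm above the jar's underside when the lid is seated.
- station: The fixed inspection station: an aluminium plate 340 by 110 mm, 12 mm thick, with the mirror's upright pivot near one end and a black camera on a post near the other. Origin on the pivot's axis at table height; x points level from the pivot to the camera, z up.
- camera_lens (a point): The front of the station camera's lens, 171 mm from the pivot's axis and 113 mm above the table. It looks level along the station's -x, straight at the mirror's middle. Camera body about 140 mm high at its top.
- mirror (a joint): Mirror angle q about its upright pivot (rad): 0 at rest, to 1.35, growing clockwise seen from above. Square out of the glass has bearing -0.09 - q from the station's x axis (counter-clockwise positive). The camera sees the knob when that direction halves the angle, at the pivot, between lens and knob. A weak spring (0.018 N m at 0, plus 0.03 N m per rad) swings it back when let go.
- pivot (a point): On the upright pivot axis, in the middle of the mirror's glass, 113 mm above the table, where the line of sight is folded; it stays put. The mirror is a black upright frame 98 mm wide, 10 mm thick, 69 to 157 mm above the table, glass on one side.
- mirror_grip (a point): On the pivot axis, at the height to grip, 185 mm above the table: the flat upright grip on top of the mirror, 12 mm thick (across the glass), 50 mm long (along the frame), its top 201 mm above the table, 44 mm high. Taken from above across its thickness, it turns with the gripper about the pivot.
- pointer: Flat steel pointer just above the plate, 120 mm long, geared to the mirror so that it turns twice as far (about the same pivot) and always shows where the camera looks after the mirror. Origin on the pivot axis 26 mm above the table; x points along the pointer, that is along the reflected line of sight as seen from above; z up.
- saucer: Terracotta saucer 100 mm wide, bystander.
- tape: Cardboard ring (tape core) 90 mm wide, 48 mm high, bystander.
- green_pot: Small green bowl-shaped pot 72 mm wide, 60 mm high, bystander.
- goblet: Blue goblet-shaped planter 120 mm wide, 150 mm high, bystander.
- brush: Hand brush lying on the table, bystander.
- amber_pot: Amber pot 90 mm wide, 70 mm high, bystander.
- small_lid: A lid of the same form and height that is too small for the jar (flange 64 mm wide). Origin at the centre of its underside. Leave it alone.
- large_lid: A lid of the same form and height that is too large for the jar (flange 124 mm wide, plug 96 mm). Origin at the centre of its underside. Leave it alone.
Mind the look-alikes: they are no part of the job. Leave any blue or red look-alike of the lid alone.

How it is judged (in metres and radians):
On the way, in this order (a step that is already met when the one before it is completed fails the run):
1. the fitting lid sits flat in the jar's mouth and is let go (horizontal distance between lid_knob and jar below 0.008 m and z of lid_knob in the frame of jar between 0.109 and 0.117 m and angle between the z axis of lid_knob and the z axis of jar, either way round below 0.08 rad and angle between jar's own z axis and vertical below 0.08 rad and contact force between the fingers and lid below 0.1 N and linear speed of lid below 0.02 m/s), for 0.3 s.
2. the mirror is held so that the camera sees the lid's knob (horizontal distance between lid_knob and jar below 0.008 m and z of lid_knob in the frame of jar between 0.109 and 0.117 m and angle between the z axis of lid_knob and the z axis of jar, either way round below 0.08 rad and angle between jar's own z axis and vertical below 0.08 rad and y of lid_knob in the frame of pointer between -0.025 and 0.025 m and x of lid_knob in the frame of pointer above 0.1 m and contact force between the fingers and mirror above 2.5 N and velocity of joint mirror between -0.05 and 0.05 rad/s), for 0.3 s.
At the end, for the whole second after the job is handed in: Lid seated and released (axes within 8 mm, knob centre 109 to 117 mm over the jar's underside, tilts under 0.08 rad, at rest); fingers hold the mirror (over 2.5 N, under 0.05 rad/s); seen from above the knob centre lies within 25 mm of the reflected line of sight, in front of the mirror (all of step 2 and contact force between the fingers and lid below 0.1 N and linear speed of lid below 0.02 m/s); the arm keeps its last pose, push and grip.
It fails at once if the jar is tipped (angle between jar's own z axis and vertical above 0.4 rad).
It fails at once if a lid that does not fit or other ware is moved more than 30 mm (distance of any of small_lid, large_lid, saucer, tape, green_pot, goblet, brush, amber_pot from where it was at the start of the episode above 0.03 m).
It also fails if it takes over 43 s, if anything falls off the work surface, if the arm or the gripper's body presses on something with over 40 N, if the wrist force passes 120 N, or if a joint passes its speed limit or range.

### The arm

A 6-joint arm with a two-finger parallel gripper is mounted at the origin on the work surface. World frame = base frame: x ahead of the robot, y to its left, z up, the work surface at z = 0. Lengths are in m, angles in degrees, forces in N, time in s.
With the tool pointing down it reaches from about 0.25 to 0.8 m from the base axis. Payload 8.5 kg.
Tool frame: the origin (TCP) lies midway between the tips of the shut fingers; the grasp point (between the pads) lies 19 mm behind it; z points along the fingers, x is the direction in which the jaws open and shut, and the axes are right-handed (so a half turn about z gives the same grasp; the last joint's range is limited). The gripper opens to 85 mm and grips with 20 to 120 N. Pads are 22 mm wide; open, the fingers measure 114 mm over their backs; the gripper's body (76 mm by 85 mm) begins 54 mm behind the grasp point. The pads swing forward as they close: fully open they stand 13 mm farther back than shut.
Start: joints at [64.515, 13.648, -0.773, 75.585, 0, 90], TCP at [0.226, 0.474, 0.231] pointing down, gripper open.
Joint ranges: [-152.45, 152.45], [-59.26, 108.67], [-65.41, 83.53], [-104.44, 129.93], [-82.83, 76.93], [-180, 180]. Speed limits (degrees/s): [127.2, 127.2, 159.86, 180, 180, 180].

### API

Orientations are given as [roll, pitch, yaw] about the fixed x, y, z axes, in that order (R = Rz(yaw) Ry(pitch) Rx(roll)).
In Python, from cell import arm gives the robot as it stands.
- The arm moves only by the tool drive_tool, never from a script. Its argument "targets" is a list of rows, each a list of 4 numbers: the shift along the tool's x, y, z in cm, then the turn about the tool's z in rad. In form: [[dx, dy, dz, spin], ...]. A call has 1 to 8 rows; each row is the pose to reach, as a shift and turn from the pose measured when the call began, along the tool's axes at that moment; what a row does not reach only later rows make up. A row lasts 1/8 s, in which the tool goes at most 62.5 mm and 10.7 degrees, less where a joint would pass 70% of its speed; a pose out of reach is approached as far as the arm can. A call with a gripper value outside its range is refused whole. "gripper" is the opening, from 0 (shut) to 1 (fully open), set as the call begins (left out, the last holds). The fingers move at their own pace and stop on an object; "squeeze" is the grip in N (left out, the last holds). Time passes only in rows, so rows that repeat a pose let the fingers close. It gives the time, the measured TCP pose, the force and the opening at its end, in the units of the state.
- arm.read_state(): the state, without advancing time (a new reading comes with each control period).
- arm.camera(name): name is "scene" or "top"; returns a dict with "color" (480x640x3 uint8, red, green, blue), "vfov" (degrees; the focal length in pixels is half the picture's height over the tangent of half this angle, whatever the lens; pixels are square), "cx", "cy" (the principal point, pixels), "k1" (the pictures are not rectified: a ray, as slopes to the right and down, at radius r is drawn at 1 + k1 r^2 times it, then the intrinsics apply), "extrinsics" (4x4, takes a point from world to camera coordinates). Camera axes: x right, y down, z forward; pixel columns grow to the right and rows downward; lengths in m; the calibration is good to about 2 mm. A picture is of the moment at which its call begins. There is no depth.
- arm.hand_in(): hands the job in, once; it reports no verdict.
Trained networks look in a picture, given as the dict that the camera call returned (one of the last four; its "shot" number tells which), for a name from the list of things; names that differ only in an ending like _2 or _b are one class to them, and where a whole thing is asked for, a point or a joint stands for the part that bears it (a point fixed in the world has none). Each returns a list of dicts, best first, with "p" (0 to 1); they miss things now and then, are a little off and sometimes report something else, mostly with a low value. They report only what shows in the picture. A call takes as long as a camera call. They do not tell look-alikes from the thing itself.
- arm.look_for(picture, target): "point" ([column, row] as shares, 0 to 1, of the picture: columns of its width, rows of its height, amid what is visible of it).
- arm.outline_of(picture, target): "pixels" (480x640 bool, what is visible of it) and "point" ([column, row] as shares, 0 to 1, of the picture: columns of its width, rows of its height, amid what is visible of it).
- arm.mark_of(picture, target): "point" ([column, row] as shares, 0 to 1, of the picture: columns of its width, rows of its height: a listed point, or the origin of a listed thing).
The state is a dict: "time": time; "q": joint angles; "dq": joint speeds; "effort": joint torques, N m; "tcp_pos": TCP position; "tcp_rot": TCP orientation; "ft_force": force on the tool from outside, world axes, zero at the start; "ft_torque": the same for the moment, N m; "grip_width": finger opening in m.
Only numpy, scipy, OpenCV 4.12 (cv2) and the standard library are available. Lean on these libraries where they do the work, as an engineer would, in place of code of your own. Each camera call takes 0.05 s, during which the arm holds its last target.

## Working session

There is one attempt and no reset: what is moved stays moved. The work goes in short steps, Python scripts to look and compute and a tool call to move; the robot and the scene stay as the last step left them, time stands still between calls to the robot, and variables do not carry over. Pictures are saved under pics/ and viewed, and the job is handed in when it is done.

Besides the shell and the picture viewer there is one more tool, called as name(argument=value, ...), one argument or row to a line, values as JSON. drive_tool: Moves the arm, as the interface text tells. Its arguments: {"type":"object","properties":{"targets":{"type":"array","items":{"type":"array","items":{"type":"number"}}},"gripper":{"type":"number"},"squeeze":{"type":"number"}},"required":["targets"]}

```bash
ls; mkdir -p pics
python3 - <<'E'
from cell import arm
import cv2,json
s=arm.read_state(); print(s)
for n in("scene","top"):
    p=arm.camera(n); cv2.imwrite(f"pics/{n}0.png",p["color"][:,:,::-1]); print({k:(v.tolist() if hasattr(v,'tolist') else v) for k,v in p.items() if k!="color"})
    for t in["jar","lid","lid_knob","station","camera_lens","mirror","pivot","mirror_grip","pointer","small_lid","large_lid"]:
        r=arm.mark_of(p,t); print(t,[( [round(x['point'][0]*640,1),round(x['point'][1]*480,1)],round(x['p'],2)) for x in r[:5]])
E
```

```text
pics
{'time': 0.0, 'q': array([ 6.45142304e+01,  1.36805453e+01, -8.15268021e-01,  7.55842001e+01,
       -7.30177370e-05,  8.99997679e+01]), 'dq': array([ 0.09959945,  0.04255011, -0.01676184,  0.01934627, -0.01982579,
        0.00853752]), 'effort': array([-6.91881796e-04, -5.38776791e+01,  3.46436620e+01,  1.85320177e-02,
        2.26494654e-05, -2.29926627e-06]), 'tcp_pos': array([0.2257288 , 0.473552  , 0.23069277]), 'tcp_rot': array([1.79999927e+02, 8.00134458e-02, 6.45144625e+01]), 'ft_force': array([-0.32006191, -0.43597165, -0.11542789]), 'ft_torque': array([ 0.01176563, -0.03207189, -0.03110608]), 'grip_width': 0.08526303439822486}
{'vfov': 43.38462682671189, 'cx': 309.718579857606, 'cy': 240.03253721351447, 'k1': -0.02430216723730033, 'extrinsics': [[0.6153274900192971, 0.7878924384928189, -0.024445559768422016, -0.3767218011738973], [0.4198338911930111, -0.35381332765847096, -0.8357964064154466, -0.14745608302692592], [-0.6671668335823406, 0.5040254304467974, -0.5484950151374525, 2.1012248139907688], [0.0, 0.0, 0.0, 1.0]], 'shot': 1}
jar [([270.8, 270.5], 0.65)]
lid [([120.6, 301.9], 0.96), ([233.4, 318.7], 0.61), ([360.4, 324.2], 0.61)]
lid_knob [([117.9, 288.2], 0.9), ([229.4, 307.2], 0.85), ([359.8, 313.8], 0.62)]
station [([383.4, 243.3], 0.69), ([230.5, 317.5], 0.2)]
camera_lens [([396.8, 241.9], 0.75), ([380.4, 245.1], 0.63), ([271.3, 275.7], 0.17)]Traceback (most recent call last):
  File "<stdin>", line 7, in <module>
ValueError: it knows: amber_pot, brush, camera_lens, goblet, green_pot, jar, large_lid, lid, lid_knob, mirror_grip, pivot, pointer, saucer, small_lid, station, tape
```

Run:
```python
from cell import arm
import cv2,pickle
for n in("scene","top"):
    p=arm.camera(n); cv2.imwrite(f"pics/{n}1.png",p["color"][:,:,::-1]); pickle.dump(p,open(n+'.pkl','wb'))
    if n=='top': print({k:(v.tolist() if hasattr(v,'tolist') else v) for k,v in p.items() if k!="color"})
    for t in["jar","lid","lid_knob","station","camera_lens","pivot","mirror_grip","pointer","small_lid","large_lid"]:
        r=arm.mark_of(p,t); print(t,[( [round(x['point'][0]*640,1),round(x['point'][1]*480,1)],round(x['p'],2)) for x in r[:5]])
```

```text
jar [([270.4, 272.8], 0.76)]
lid [([123.2, 302.8], 0.91), ([232.3, 318.7], 0.7), ([358.5, 323.0], 0.6), ([162.1, 321.9], 0.54)]
lid_knob [([117.2, 291.0], 0.92), ([357.6, 313.8], 0.79), ([227.8, 307.9], 0.65)]
station [([380.0, 242.7], 0.65)]
camera_lens [([397.5, 245.1], 0.9)]
pivot [([382.7, 208.0], 0.63)]
mirror_grip []
pointer [([384.9, 234.9], 0.5)]
small_lid [([163.2, 318.9], 0.95)]
large_lid [([198.1, 291.9], 0.78)]
{'vfov': 45.50152982925281, 'cx': 317.2097935211604, 'cy': 235.3182597533737, 'k1': -0.009324742902742635, 'extrinsics': [[-0.018671426932212406, -0.9996679897898261, 0.01775635114216043, 0.015317783853009434], [-0.986579192660549, 0.01553984195982514, -0.1625423327048155, 0.595715239631581], [0.16221243610023964, -0.020552943862919202, -0.9865417893191314, 1.4076586128271895], [0.0, 0.0, 0.0, 1.0]], 'shot': 3}
jar [([414.8, 228.2], 0.7), ([348.0, 265.4], 0.63), ([485.1, 216.3], 0.54)]
lid [([493.6, 322.7], 0.83), ([417.4, 227.5], 0.76), ([323.6, 147.2], 0.63)]
lid_knob [([416.5, 228.4], 0.97), ([496.6, 325.6], 0.96), ([329.1, 142.8], 0.8), ([200.5, 220.4], 0.53), ([415.0, 228.9], 0.41)]
station [([212.3, 230.6], 0.96)]
camera_lens [([240.4, 166.1], 0.7)]
pivot [([201.7, 228.0], 0.77)]
mirror_grip [([199.3, 218.3], 0.76)]
pointer [([208.0, 230.3], 0.73), ([361.4, 193.4], 0.16)]
small_lid [([474.1, 265.1], 0.89), ([413.7, 229.6], 0.65), ([139.3, 310.1], 0.27)]
large_lid [([475.7, 267.8], 0.73)]
```

View pics/scene0.png

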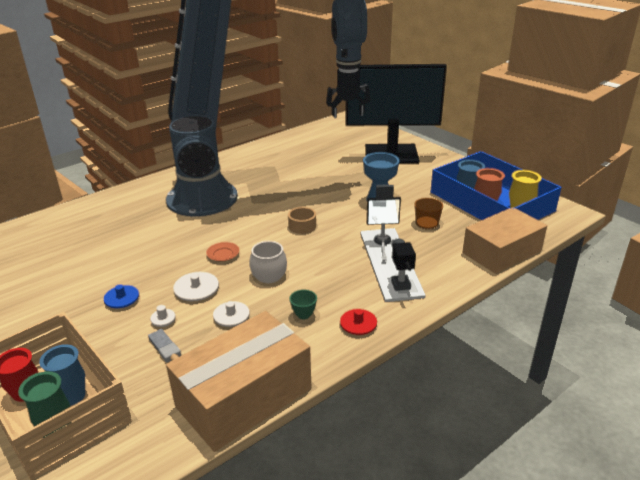

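View pics/top1.png

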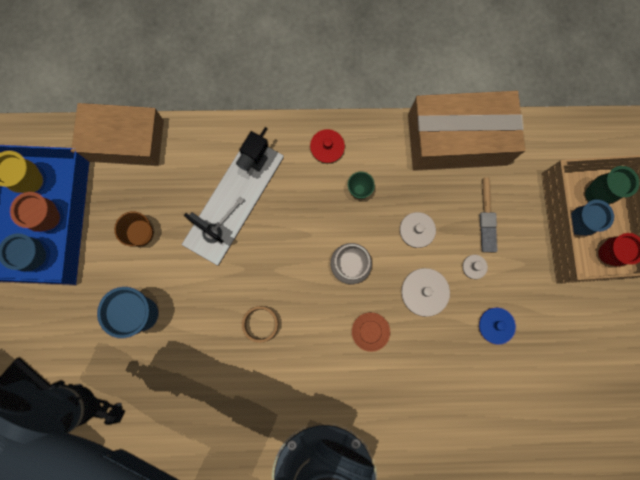

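White lids in the top view: (417,229) middle-sized, (427,291) large, (475,266) small. The coloured look-alikes are red (327,146) and blue (498,325). I choose (417,229) and will check it in a close crop.

```bash
cat > h.py <<'E'
import numpy as np,cv2
def K(p):
    f=240/np.tan(np.radians(p['vfov']/2)); return f
def ray(p,u,v):
    f=K(p); d=np.array([(u-p['cx'])/f,(v-p['cy'])/f]); x=d.copy()
    for _ in range(20): x=d/(1+p['k1']*(x@x))
    E=np.array(p['extrinsics']);R,t=E[:3,:3],E[:3,3]
    r=R.T@np.array([x[0],x[1],1]); return -R.T@t, r/np.linalg.norm(r)
def onz(p,u,v,z):
    o,r=ray(p,u,v); return o+r*(z-o[2])/r[2]
def proj(p,P):
    E=np.array(p['extrinsics']);c=E[:3,:3]@np.array(P)+E[:3,3];x=c[:2]/c[2];x=x*(1+p['k1']*(x@x));f=K(p)
    return np.array([p['cx']+f*x[0],p['cy']+f*x[1]])
def tri(l):
    A=np.zeros((3,3));b=np.zeros(3)
    for p,u,v in l:
        o,r=ray(p,u,v);M=np.eye(3)-np.outer(r,r);A+=M;b+=M@o
    return np.linalg.solve(A,b)
E
python3 - <<'E'
import pickle,cv2,numpy as np
from h import *
t=pickle.load(open('top.pkl','rb'));s=pickle.load(open('scene.pkl','rb'))
for n,u,v,z in[("mid",417,229,.018),("large",427,291,.018),("small",475,266,.018),("jar",351,263,.09)]: print(n,onz(t,u,v,z))
def crop(p,b,n,k):
    x0,y0,x1,y1=b;c=p['color'][y0:y1,x0:x1,::-1];cv2.imwrite(n,cv2.resize(c,None,fx=k,fy=k,interpolation=cv2.INTER_CUBIC))
crop(t,(320,200,500,320),'pics/c_lids.png',4)
crop(t,(165,120,300,280),'pics/c_stat.png',4) if 0 else crop(t,(165,120,300,270),'pics/c_stat.png',4)
crop(s,(340,150,440,310),'pics/c_stat_s.png',3)
print(onz(t,208,227,.201),tri([(t,207,226),(s,384,198)]))
E
```

```text
mid [ 0.61354218 -0.25659763  0.018     ]
large [ 0.4516152  -0.27477733  0.018     ]
small [ 0.51394213 -0.40286517  0.018     ]
jar [ 0.5189323  -0.07573279  0.09      ]
[0.59390254 0.25611933 0.201     ] [0.6086848  0.27171628 0.15783528]
```

View pics/c_lids.png

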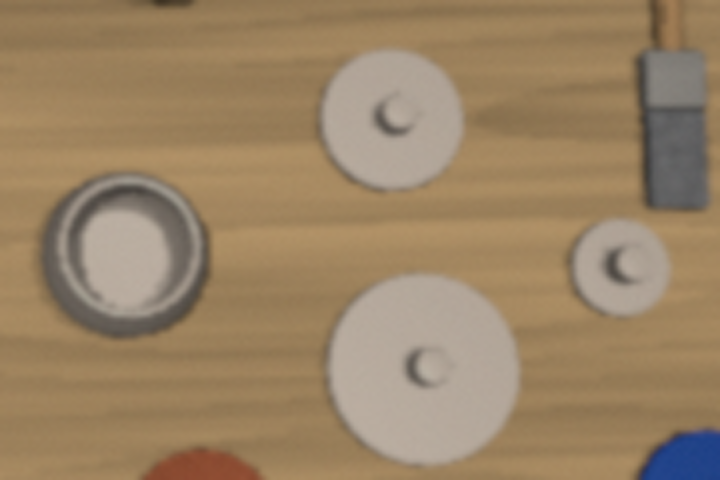

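View pics/c_stat.png

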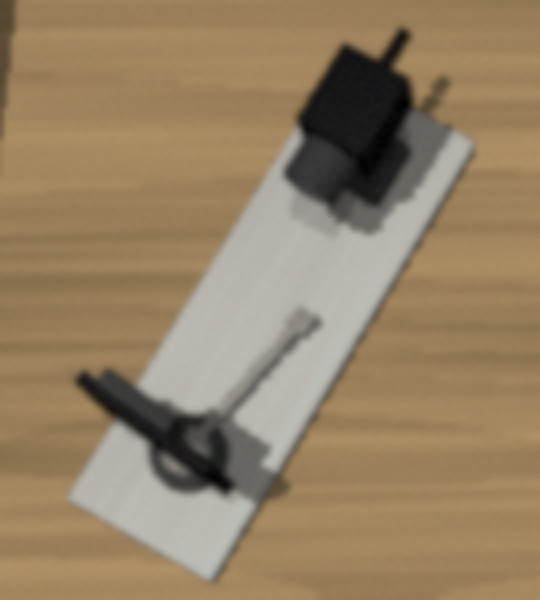

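View pics/c_stat_s.png

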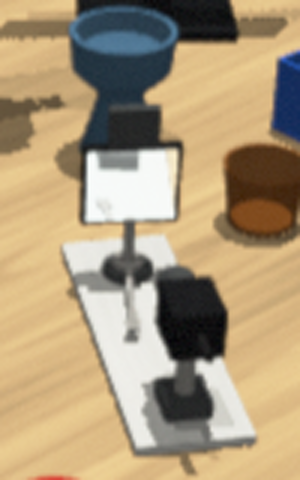

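The crop shows three white lids with flange widths of about 36, 48 and 25 px. Those ratios match 94:124:64, so the one at (418,230) is the fitting lid. Next I'll measure precisely.

Run:
```python
from cell import arm
import pickle,cv2,numpy as np
from h import *
t=pickle.load(open('top.pkl','rb'));s=pickle.load(open('scene.pkl','rb'))
tt=arm.camera('top'); ss=arm.camera('scene')
for p,nm in((tt,'top'),(ss,'scene')):
  for n in['lid','jar']:
    for o in arm.outline_of(p,n)[:5]:
        m=o['pixels'].astype(np.uint8);c=max(cv2.findContours(m,0,1)[0],key=cv2.contourArea)
        (x,y),r=cv2.minEnclosingCircle(c);e=cv2.fitEllipse(cv2.convexHull(c))
        print(nm,n,round(o['p'],2),m.sum(),np.round(e[0],2),np.round(e[1],1))
        if nm=='top' : print('   z.018',onz(p,*e[0],.018),' z.06',onz(p,*e[0],.06))
# white threshold
hsv=cv2.cvtColor(t['color'],cv2.COLOR_RGB2HSV);m=((hsv[...,1]<45)&(hsv[...,2]>110)).astype(np.uint8)
n,l,st,ce=cv2.connectedComponentsWithStats(m)
for i in range(1,n):
    if st[i,4]>150 and 320<ce[i][0]<500 and 180<ce[i][1]<330:
        c=max(cv2.findContours((l==i).astype(np.uint8),0,1)[0],key=cv2.contourArea);e=cv2.fitEllipse(cv2.convexHull(c));print(st[i],e[0],e[1],onz(t,*e[0],.018),onz(t,*e[0],.09))
```

```text
top lid 0.71 937 [417.48 229.39] [34.1 34.7]
   z.018 [ 0.61249534 -0.25780888  0.018     ]  z.06 [ 0.60525823 -0.24942773  0.06      ]
top lid 0.71 954 [326.96 145.92] [34.2 35. ]
   z.018 [ 0.84227859 -0.02611675  0.018     ]  z.06 [ 0.82846402 -0.02436769  0.06      ]
top lid 0.67 1063 [497.16 326.01] [35.4 38. ]
   z.018 [ 0.35938841 -0.45001014  0.018     ]  z.06 [ 0.35939637 -0.43612731  0.06      ]
top lid 0.17 1161 [133.21 229.55] [36.5 40.6]
   z.018 [0.62357979 0.48080242 0.018     ]  z.06 [0.61602538 0.46804114 0.06      ]
top jar 0.69 1358 [350.88 263.54] [41.1 41.8]
   z.018 [ 0.52576042 -0.08109145  0.018     ]  z.06 [ 0.52100605 -0.07776876  0.06      ]
top jar 0.55 5673 [231.84 196.73] [ 70.6 153.4]
   z.018 [0.70693928 0.22631452 0.018     ]  z.06 [0.69699875 0.22083785 0.06      ]
scene lid 0.89 620 [121.33 295.57] [22.9 34.7]
scene lid 0.86 800 [358.48 321.28] [26.5 38. ]
scene lid 0.65 736 [230.18 313.21] [25.5 36.5]
scene lid 0.28 1083 [194.63 285.77] [29.6 46.5]
scene jar 0.62 1342 [267.63 261.8 ] [38.3 44.5]
[401 213  34  34 906] (417.1964111328125, 229.6114044189453) (33.4871826171875, 34.28583908081055) [ 0.61191374 -0.25703613  0.018     ] [ 0.59953579 -0.24270636  0.09      ]
[482 213  14  14 183] (488.0605163574219, 219.1317596435547) (14.216691017150879, 22.594486236572266) [ 0.63694493 -0.44527812  0.018     ] [ 0.62333869 -0.42171118  0.09      ]
[334 244  37  36 914] (351.6375732421875, 261.599853515625) (35.80476760864258, 36.83277893066406) [ 0.53075745 -0.08319705  0.018     ] [ 0.5223619  -0.07739768  0.09      ]
[463 255  24  23 396] (474.4063720703125, 266.5329895019531) (22.361177444458008, 23.044036865234375) [ 0.51258276 -0.40122975  0.018     ] [ 0.50507906 -0.37982429  0.09      ]
[ 402  269   47   47 1705] (425.0835266113281, 291.93865966796875) (45.693851470947266, 47.17722702026367) [ 0.44930143 -0.26971898  0.018     ] [ 0.44490298 -0.25476685  0.09      ]
```

```bash
cat > ov.py <<'E'
from h import *
import pickle
t=pickle.load(open('top.pkl','rb'));s=pickle.load(open('scene.pkl','rb'))
def circ(p,img,c,r,z,k,o,col):
    P=np.array([(proj(p,(c[0]+r*np.cos(a),c[1]+r*np.sin(a),z))-o+.5)*k-.5 for a in np.linspace(0,6.283,60)])
    cv2.polylines(img,[np.round(P*8).astype(int)],True,col,1,cv2.LINE_AA,3)
def show(lid,jar,name):
    ims=[]
    for p,b in((t,(320,200,460,320)),(s,(190,220,330,340))):
        k=5 if 0 else 4; img=cv2.resize(p['color'][b[1]:b[3],b[0]:b[2],::-1],None,fx=k,fy=k,interpolation=cv2.INTER_CUBIC);o=np.array(b[:2])
        circ(p,img,lid,.047,.018,k,o,(0,0,255));circ(p,img,lid,.012,.048,k,o,(0,255,0))
        circ(p,img,jar,.044,.09,k,o,(0,0,255));circ(p,img,jar,.039,.09,k,o,(0,255,0));circ(p,img,jar,.053,.045,k,o,(255,0,0))
        ims.append(img)
    cv2.imwrite(name+'_t.png',ims[0]);cv2.imwrite(name+'_s.png',ims[1])
E
python3 -c "
from ov import *
show((.612,-.257),(.522,-.080),'pics/ov1')"
```

```text
(no output)
```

View pics/ov1_t.png

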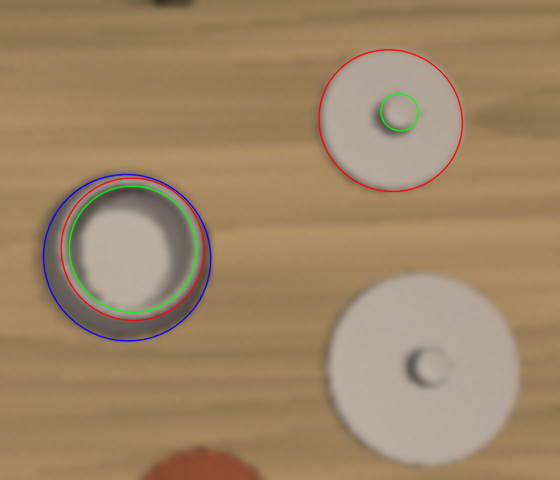

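View pics/ov1_s.png

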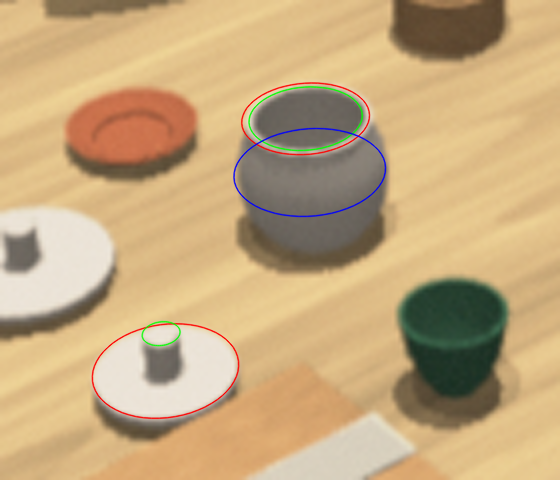

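The model rims lie within about 1 mm of the image in both views. That puts the lid at (0.612,-0.257) and the jar at (0.523,-0.0785). I'll drive high toward the lid now.

drive_tool(
  targets=[
    [-2,2.7,0,0],
    [-5,6.7,0,0],
    [-8.5,11.4,0,0],
    [-12,16.1,0,0],
    [-15.5,20.8,0,0],
    [-19,25.5,0,0],
    [-22.5,30.2,0,0],
    [-26,34.9,0,0],
  ],
  gripper=1,
)

```text
time: 2.7
tcp_pos: [0.4297, 0.0872, 0.2316]
tcp_rot: [180.0, -0.0, 64.5]
ft_force: [0.7, 0.5, -0.0]
grip_width: 0.0853
```

```bash
cat > st.py <<'E'
from cell import arm
import numpy as np,sys
s=arm.read_state();print('t',s['time'],'q',np.round(s['q'],1),'tcp',np.round(s['tcp_pos'],4),np.round(s['tcp_rot'],1),'w',round(s['grip_width'],4),'F',np.round(s['ft_force'],1))
if len(sys.argv)>3:
    from scipy.spatial.transform import Rotation as R
    r=R.from_euler('xyz',s['tcp_rot'],degrees=True).as_matrix()
    print('shift cm',np.round(100*r.T@(np.array(sys.argv[1:4],float)-s['tcp_pos']),2))
E
python3 st.py .612 -.257 .15
```

```text
t 2.7 q [ 11.5   5.1 -11.3  73.5  -0.   37. ] tcp [0.4297 0.0872 0.2316] [180.   -0.   64.5] w 0.0853 F [ 0.7  0.5 -0. ]
shift cm [-23.23  31.26   8.17]
```

drive_tool(
  targets=[
    [-3.5,4.7,0,0],
    [-7,9.4,0,0],
    [-10.5,14.1,0,0],
    [-14,18.8,0,0],
    [-17.5,23.5,1,0],
    [-21,28.2,3,0],
    [-23.2,31.3,6,0],
    [-23.2,31.3,9,0],
  ],
)

```text
time: 3.7
tcp_pos: [0.6134, -0.2597, 0.1397]
tcp_rot: [179.9, -0.0, 64.4]
ft_force: [0.2, 0.8, 0.8]
grip_width: 0.0853
```

```bash
python3 st.py .612 -.257 .022
```

```text
t 3.7 q [-22.9  29.7  10.4  70.7   0.    2.7] tcp [ 0.6134 -0.2597  0.1397] [179.9  -0.   64.4] w 0.0853 F [0.2 0.8 0.8]
shift cm [ 0.18 -0.26 11.77]
```

drive_tool(
  targets=[
    [0.2,-0.3,3,0],
    [0.2,-0.3,6,0],
    [0.2,-0.3,9,0],
    [0.2,-0.3,11,0],
    [0.2,-0.3,11.7,0],
    [0.2,-0.3,11.7,0],
  ],
)

```text
time: 4.45
tcp_pos: [0.6117, -0.2566, 0.0227]
tcp_rot: [180.0, -0.0, 64.4]
ft_force: [0.0, 0.6, -0.3]
grip_width: 0.0853
```

drive_tool(
  targets=[
    [0,0,0,0],
    [0,0,0,0],
    [0,0,0,0],
    [0,0,0,0],
    [0,0,0,0],
  ],
  gripper=0,
  squeeze=30,
)

```text
time: 5.08
tcp_pos: [0.6119, -0.2567, 0.0232]
tcp_rot: [179.9, -0.0, 64.4]
ft_force: [-1.3, 0.4, 5.4]
grip_width: 0.0229
```

```bash
python3 st.py .612 -.257 .15
```

```text
t 5.075 q [-22.8  34.    0.1  56.    0.    2.9] tcp [ 0.6119 -0.2567  0.0232] [179.9  -0.   64.4] w 0.0229 F [-1.3  0.4  5.4]
shift cm [ -0.02   0.04 -12.68]
```

drive_tool(
  targets=[
    [0,0,-1,0],
    [0,0,-3,0],
    [0,0,-6,0],
    [0,0,-9,0],
    [0,0,-12,0],
    [0,0,-12.7,0],
  ],
)

```text
time: 5.82
tcp_pos: [0.6127, -0.257, 0.1525]
tcp_rot: [179.7, -0.0, 64.4]
ft_force: [0.4, 0.1, -1.4]
grip_width: 0.0229
```

```bash
python3 st.py .523 -.0785 .15
python3 - <<'E'
from cell import arm
import pickle,cv2
for n in("scene","top"):
    p=arm.camera(n);pickle.dump(p,open(n+'2.pkl','wb'))
    b=(190,170,350,330) if n=='scene' else (320,130,480,290)
    cv2.imwrite(f'pics/{n}2.png',cv2.resize(p['color'][b[1]:b[3],b[0]:b[2],::-1],None,fx=3.5,fy=3.5,interpolation=cv2.INTER_CUBIC))
E
```

```text
t 5.825 q [-22.8  29.   11.2  71.9   0.    2.9] tcp [ 0.6127 -0.257   0.1525] [179.7  -0.   64.4] w 0.0229 F [ 0.4  0.1 -1.4]
shift cm [ 12.22 -15.81   0.18]
```

View pics/scene2.png

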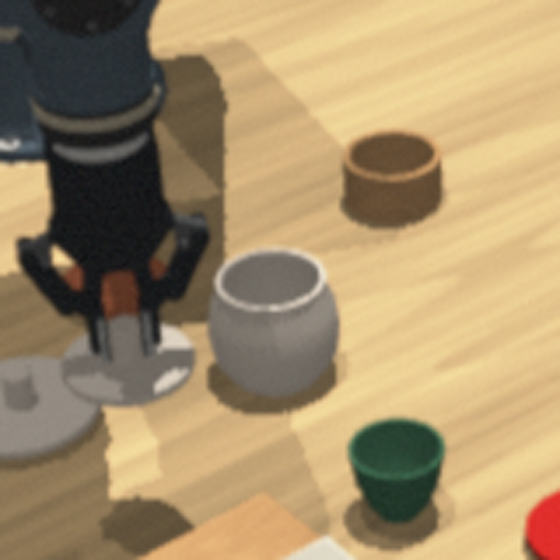

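View pics/top2.png

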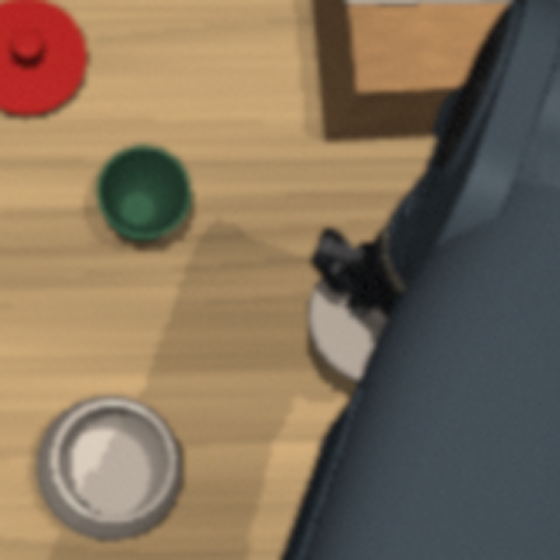

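The lid is held and level: flange at scene (227,273), clear of the jar. I'll compare its position to the TCP, then move over the jar.

Run:
```python
from h import *
import pickle
s=pickle.load(open('scene2.pkl','rb'))
img=s['color'][170:330,190:350,::-1];k=5;img=cv2.resize(img,None,fx=k,fy=k,interpolation=cv2.INTER_CUBIC)
def c(x,y,z,r,col):
    P=np.array([(proj(s,(x+r*np.cos(a),y+r*np.sin(a),z))-[190,170]+.5)*k-.5 for a in np.linspace(0,6.283,60)]);cv2.polylines(img,[np.round(P*8).astype(int)],True,col,1,cv2.LINE_AA,3)
z=.1525-.0232
c(.6127,-.257,z+.018,.047,(0,0,255));c(.6127,-.257,z+.010,.047,(0,255,0));c(.523,-.0785,.09,.044,(0,0,255));c(.523,-.0785,.045,.053,(255,0,0))
cv2.imwrite('pics/ov2.png',img[300:800] if 0 else img[250:,:600][:550])
```

```text
(no output)
```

View pics/ov2.png

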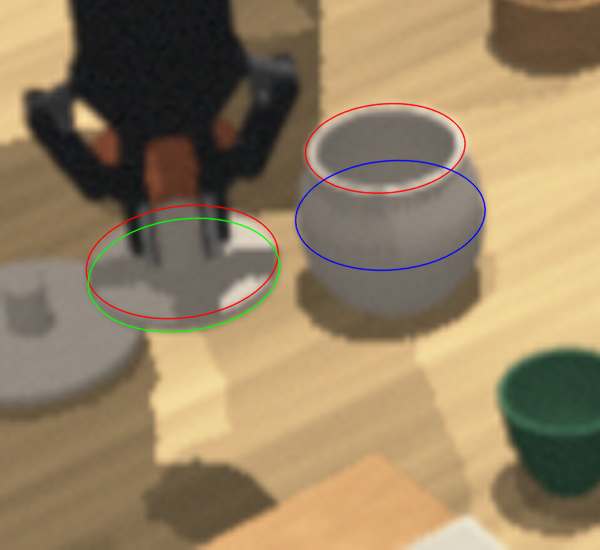

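drive_tool(
  targets=[
    [2,-2.6,0,0],
    [4.5,-5.8,0,0],
    [7,-9,0,0],
    [9.5,-12.2,0,0],
    [11.5,-14.9,0,0],
    [12.2,-15.8,0,0],
    [12.2,-15.8,0,0],
  ],
)

```text
time: 6.8
tcp_pos: [0.5221, -0.0781, 0.1497]
tcp_rot: [179.9, 0.0, 64.4]
ft_force: [0.3, -0.0, -1.6]
grip_width: 0.0227
```

```bash
python3 st.py .523 -.0785 .106;python3 - <<'E'
from cell import arm
from h import *
import pickle
x,y,zt=arm.read_state()['tcp_pos']
s=arm.camera('scene')
b=(200,180);img=s['color'][180:320,200:340,::-1];k=5;img=cv2.resize(img,None,fx=k,fy=k,interpolation=cv2.INTER_CUBIC)[:600]
def c(x,y,z,r,col):
    P=np.array([(proj(s,(x+r*np.cos(a),y+r*np.sin(a),z))-b+.5)*k-.5 for a in np.linspace(0,6.283,60)]);cv2.polylines(img,[np.round(P*8).astype(int)],True,col,1,cv2.LINE_AA,3)
z=zt-.0232
c(x,y,z+.018,.047,(0,0,255));c(x,y,z+.010,.047,(0,255,0));c(.523,-.0785,.09,.044,(0,0,255));c(.523,-.0785,.045,.053,(255,0,0))
cv2.imwrite('pics/ov3.png',img)
E
```

```text
t 6.8 q [-8.5 16.2 -9.6 64.2 -0.  17.1] tcp [ 0.5221 -0.0781  0.1497] [179.9   0.   64.4] w 0.0227 F [ 0.3 -0.  -1.6]
shift cm [0.01 0.09 4.37]
```

View pics/ov3.png

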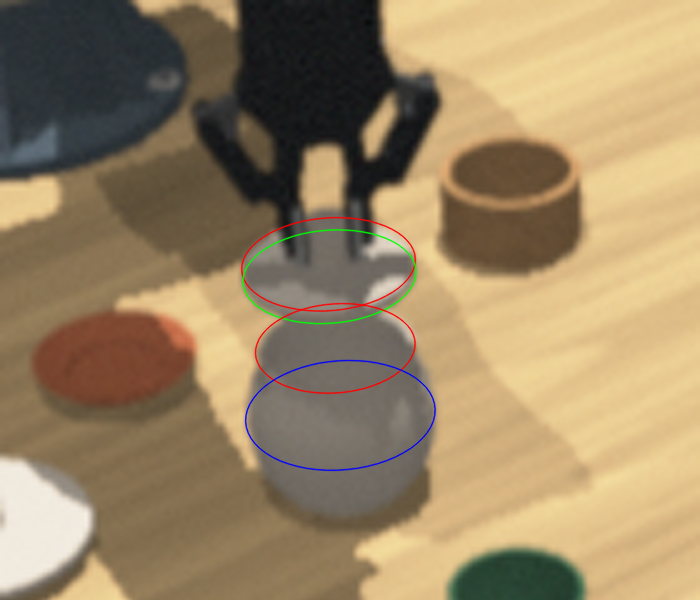

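drive_tool(
  targets=[
    [0,0.1,1,0],
    [0,0.1,2,0],
    [0,0.1,2.8,0],
    [0,0.1,3.4,0],
    [0,0.1,4,0],
    [0,0.1,4.3,0],
  ],
)

```text
time: 7.6
tcp_pos: [0.5235, -0.0792, 0.1065]
tcp_rot: [179.9, 0.0, 64.4]
ft_force: [-0.2, 0.1, -1.3]
grip_width: 0.0232
```

```bash
python3 st.py .523 -.0785 .1032
```

```text
t 7.6 q [ -8.6  18.2 -13.5  58.2  -0.   17. ] tcp [ 0.5235 -0.0792  0.1065] [179.9   0.   64.4] w 0.0232 F [-0.2  0.1 -1.3]
shift cm [ 0.04 -0.07  0.33]
```

The plug is about 7 mm into the mouth with no contact force.

drive_tool(
  targets=[
    [0,0,0.2,0],
    [0,0,0.35,0],
    [0,0,0.4,0],
  ],
)

```text
time: 7.98
tcp_pos: [0.5237, -0.0792, 0.1031]
tcp_rot: [179.9, -0.0, 64.4]
ft_force: [-2.8, 1.0, 7.0]
grip_width: 0.023
```

```bash
python3 st.py .523 -.0785 .1032
```

```text
t 7.975 q [ -8.6  18.3 -13.9  57.7  -0.   17. ] tcp [ 0.5237 -0.0792  0.1031] [179.9  -0.   64.4] w 0.023 F [-2.8  1.   7. ]
shift cm [ 0.03 -0.09 -0.01]
```

drive_tool(
  targets=[
    [0,0,0,0],
    [0,0,0,0],
    [0,0,-0.2,0],
    [0,0,-1,0],
    [0,0,-4,0],
    [0,0,-8,0],
    [0,0,-12,0],
    [0,0,-15,0],
  ],
  gripper=1,
)

```text
time: 8.98
tcp_pos: [0.5236, -0.0791, 0.2555]
tcp_rot: [179.7, -0.0, 64.4]
ft_force: [0.3, -0.7, -0.9]
grip_width: 0.0851
```

```bash
python3 st.py ;python3 - <<'E'
from cell import arm
from h import *
import pickle
for n,b in(('scene',(200,200)),('top',(280,190))):
    s=arm.camera(n);pickle.dump(s,open(n+'3.pkl','wb'))
    img=s['color'][b[1]:b[1]+120,b[0]:b[0]+140,::-1];k=5;img=cv2.resize(img,None,fx=k,fy=k,interpolation=cv2.INTER_CUBIC)
    raw=img.copy()
    def c(x,y,z,r,col):
        P=np.array([(proj(s,(x+r*np.cos(a),y+r*np.sin(a),z))-b+.5)*k-.5 for a in np.linspace(0,6.283,60)]);cv2.polylines(img,[np.round(P*8).astype(int)],True,col,1,cv2.LINE_AA,3)
    x,y=.523,-.079
    c(x,y,.098,.047,(0,0,255));c(x,y,.128,.012,(0,255,0));c(x,y,.045,.053,(255,0,0))
    cv2.imwrite(f'pics/ov4{n}.png',img)
E
```

```text
t 8.975 q [-8.6 13.5  2.6 78.8 -0.  17. ] tcp [ 0.5236 -0.0791  0.2555] [179.7  -0.   64.4] w 0.0851 F [ 0.3 -0.7 -0.9]
```

View pics/ov4scene.png

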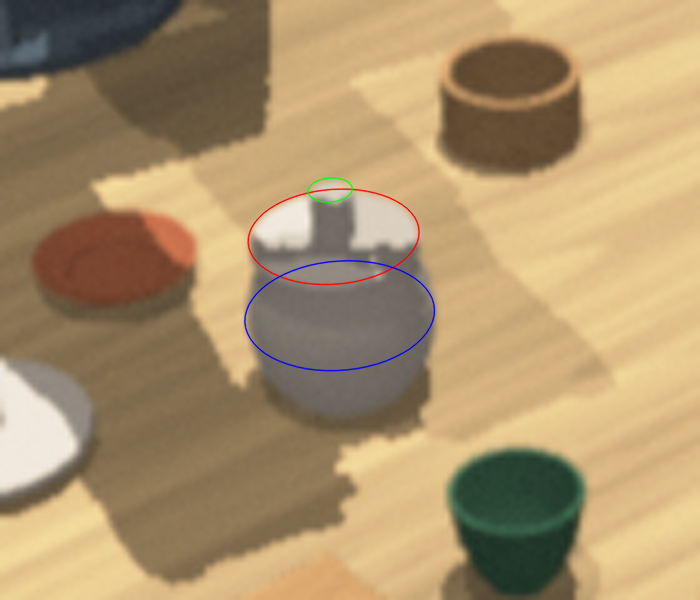

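View pics/ov4top.png

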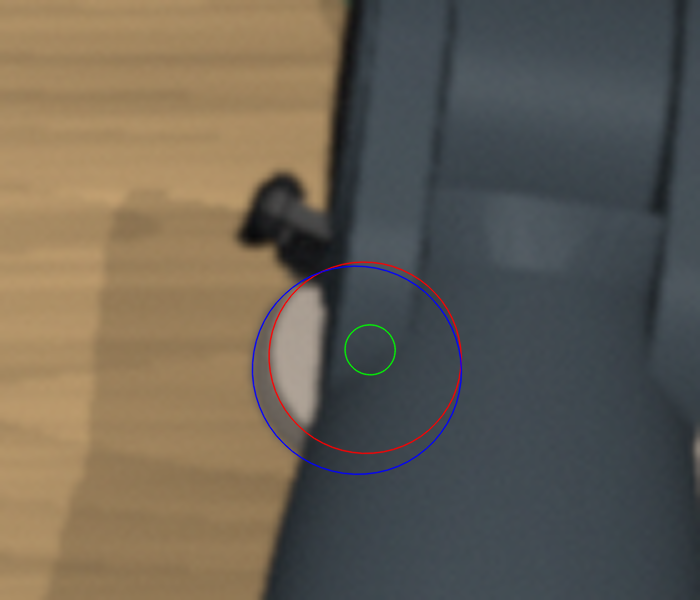

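The lid is seated flat: flange and knob rings match the model in the scene view to about 1 mm, knob top near scene (266,238). Now I'll measure the station pose.

Run:
```python
from h import *
import pickle
t=pickle.load(open('top.pkl','rb'));s=pickle.load(open('scene.pkl','rb'))
C=lambda x,y:(165+x/4,120+y/4)
A=onz(t,*C(475,145),.012);B=onz(t,*C(212,580),.012);D=onz(t,*C(70,497),.012)
print(A,B,D,np.linalg.norm(A-B),np.linalg.norm(B-D))
print('dir',np.degrees(np.arctan2(*(A-B)[:2][::-1])),np.degrees(np.arctan2(*(D-B)[:2][::-1])))
print('hub ring',onz(t,*C(188,452),.02)); print('pivot nn',onz(t,201.7,228,.113),'stat',onz(t,212.3,230.6,0),'ptr',onz(t,208,230.3,.026),'grip',onz(t,199.3,218.3,.185),'lens',onz(t,240.4,166.1,.113))
u=(A-B)/np.linalg.norm(A-B);v=(D-B)/np.linalg.norm(D-B)
for n,P in(('hub',onz(t,*C(188,452),.02)),('piv',onz(t,201.7,228,.113)),('st',onz(t,212.3,230.6,0)),('ptr',onz(t,208,230.3,.026)),('lens',onz(t,240.4,166.1,.113)),('ls',onz(s,397.5,245.1,.113)),('ps',onz(s,382.7,208,.113)),('ss',onz(s,380,242.7,0)),('prs',onz(s,384.9,234.9,.026))): print(n,(P-B)@u,(P-B)@v)
```

```text
[0.81706325 0.08957003 0.012     ] [0.52834231 0.26171874 0.012     ] [0.58394323 0.35405438 0.012     ] 0.33614723298092714 0.10778374116418935
dir -30.80534148529153 58.94528828037258
hub ring [0.61096727 0.27676251 0.02      ]
pivot nn [0.60772265 0.28649459 0.113     ] stat [0.62077936 0.279348   0.        ] ptr [0.61716731 0.28614539 0.026     ] grip [0.61752519 0.27913949 0.185     ] lens [0.76186004 0.19323356 0.113     ]
hub 0.06326331723475118 0.05551023940234217
piv 0.055492455886295325 0.06217371503934993
st 0.07036695262332694 0.06278679292418343
ptr 0.06378341898724126 0.06674664978214599
lens 0.23564404995403307 0.06179206407585604
ls 0.2420941553949176 0.055582943450909424
ps 0.04242787863787034 0.0600224757281184
ss 0.057334805344639465 0.053080050511434565
prs 0.056117150128772615 0.06743326530321063
```

```bash
cat > ovs.py <<'E'
from h import *
import pickle
def draw(p,b,k,x,y,th,q,name,h=600):
    img=cv2.resize(p['color'][b[1]:b[3],b[0]:b[2],::-1],None,fx=k,fy=k,interpolation=cv2.INTER_CUBIC)
    def pl(Ps,col,closed=True):
        P=np.array([(proj(p,q_)-np.array(b[:2])+.5)*k-.5 for q_ in Ps]);cv2.polylines(img,[np.round(P*8).astype(int)],closed,col,1,cv2.LINE_AA,3)
    def W(a,l,z,ang): # a along ang, l left
        c,s_=np.cos(ang),np.sin(ang);return (x+a*c-l*s_,y+a*s_+l*c,z)
    e=.0625 if 'E' not in globals() else E
    pl([W(-e,-.055,.012,th),W(.34-e,-.055,.012,th),W(.34-e,.055,.012,th),W(-e,.055,.012,th)],(255,0,0))
    n=th-.09-q
    for z in(.069,.157): pl([W(0,-.049,z,n),W(0,.049,z,n),W(-.01,.049,z,n),W(-.01,-.049,z,n)],(0,0,255))
    for z in(.157,.201): pl([W(-.006,-.025,z,n),W(.006,-.025,z,n),W(.006,.025,z,n),W(-.006,.025,z,n)],(0,255,0))
    pl([W(0,0,.026,th),W(.12,0,.026,th-.18-2*q)],(255,0,255),False)
    pl([W(.171,.02*np.cos(a),.113+.02*np.sin(a),th) for a in np.linspace(0,6.28,30)],(0,255,255))
    pl([W(.02*np.cos(a),.02*np.sin(a),.02,th) for a in np.linspace(0,6.28,30)],(255,255,0))
    cv2.imwrite(name,img[:h])
if __name__=='__main__':
    import sys
    x,y,th=map(float,sys.argv[1:4]);th=np.radians(th)
    t=pickle.load(open('top.pkl','rb'));s=pickle.load(open('scene.pkl','rb'))
    draw(t,(165,120,300,270),4,x,y,th,0,'pics/'+sys.argv[4]+'t.png');draw(s,(345,170,435,305),4.4,x,y,th,0,'pics/'+sys.argv[4]+'s.png')
E
python3 ovs.py .611 .2765 -30.9 os1
```

```text
(no output)
```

View pics/os1t.png

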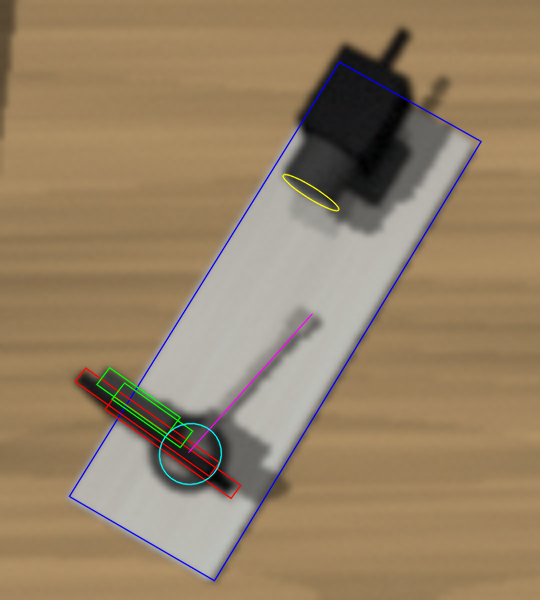

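View pics/os1s.png

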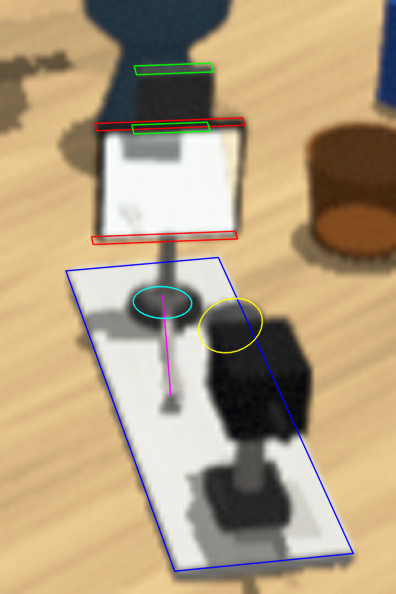

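```bash
python3 ovs.py .6115 .277 -30.9 os2; python3 st.py .6115 .277 .255
```

```text
t 9.075 q [-8.6 13.4  2.7 78.8 -0.  17.1] tcp [ 0.5248 -0.0792  0.2569] [ 1.795e+02 -1.000e-01  6.440e+01] w 0.0852 F [0.5 0.1 0.6]
shift cm [35.87 -7.58  0.2 ]
```

View pics/os2s.png

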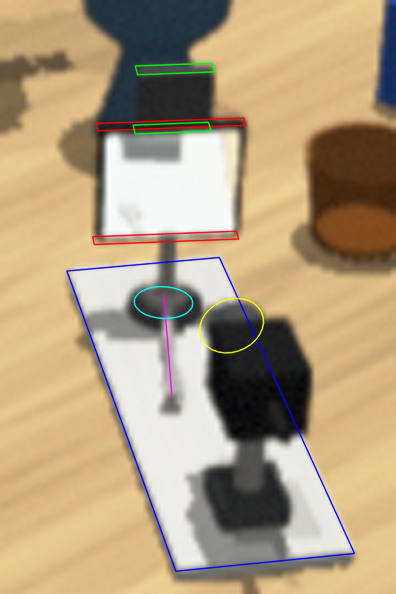

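drive_tool(
  targets=[
    [3,-0.6,0,-0.15],
    [8,-1.7,0,-0.32],
    [13,-2.7,0,-0.5],
    [18,-3.8,0,-0.68],
    [23,-4.9,0,-0.85],
    [28,-5.9,0,-1.03],
    [33,-7,0,-1.2],
    [35.9,-7.6,0,-1.37],
  ],
)

```text
time: 10.07
tcp_pos: [0.6113, 0.2798, 0.2559]
tcp_rot: [179.9, 0.4, 143.3]
ft_force: [0.5, 0.7, 0.5]
grip_width: 0.0857
```

```bash
python3 st.py .6115 .277 .167;python3 - <<'E'
from cell import arm
from h import *
import pickle
for n in('scene','top'):
    p=arm.camera(n);pickle.dump(p,open(n+'4.pkl','wb'))
from ovs import draw
s=pickle.load(open('scene4.pkl','rb'));t=pickle.load(open('top4.pkl','rb'))
draw(s,(330,110,450,240),4.4,.6115,.277,np.radians(-30.9),0,'pics/h4s.png')
cv2.imwrite('pics/top4.png',t['color'][:,:,::-1])
E
```

```text
t 10.075 q [ 24.7  28.5  25.3  86.5  -0.3 -28.6] tcp [0.6113 0.2798 0.2559] [179.9   0.4 143.3] w 0.0857 F [0.5 0.7 0.5]
shift cm [-0.12 -0.23  8.89]
```

View pics/h4s.png

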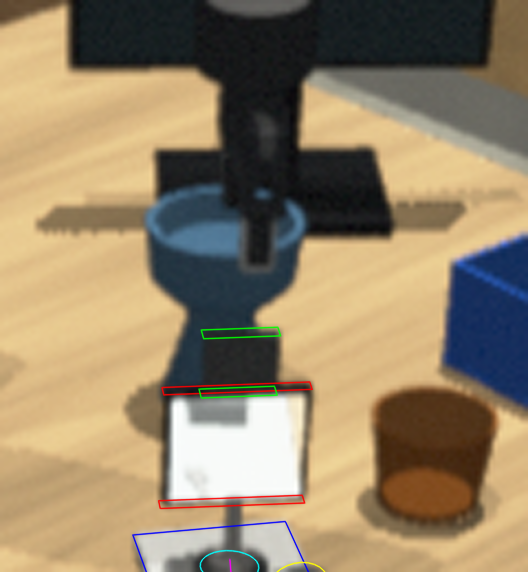

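View pics/top4.png

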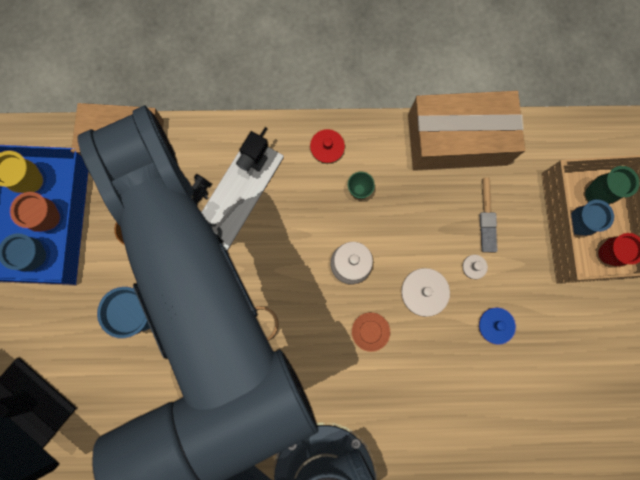

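Fingers are above the grip, and the seated lid shows at top (353,261). Descending and gripping.

drive_tool(
  targets=[
    [-0.1,-0.2,2,-0.01],
    [-0.1,-0.2,5,-0.01],
    [-0.1,-0.2,7.5,-0.01],
    [-0.1,-0.2,8.7,-0.01],
    [-0.1,-0.2,8.8,-0.01],
  ],
)

```text
time: 10.8
tcp_pos: [0.6112, 0.2772, 0.1669]
tcp_rot: [179.9, 0.4, 143.7]
ft_force: [0.4, -0.1, -0.3]
grip_width: 0.0855
```

```bash
python3 st.py .6115 .277 .167;python3 - <<'E'
from cell import arm
from h import *
from ovs import draw
s=arm.camera('scene')
draw(s,(330,110,450,240),4.4,.6115,.277,np.radians(-30.9),0,'pics/h5s.png')
E
```

```text
t 10.8 q [ 24.5  29.4  13.9  74.3  -0.3 -29.2] tcp [0.6112 0.2772 0.1669] [179.9   0.4 143.7] w 0.0855 F [ 0.4 -0.1 -0.3]
shift cm [-0.03 -0.   -0.01]
```

View pics/h5s.png

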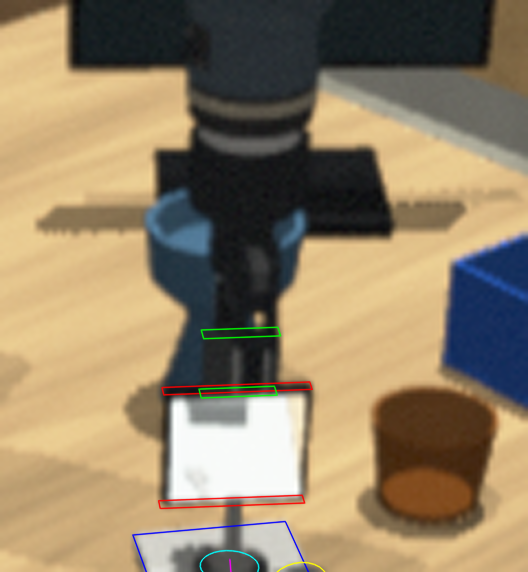

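drive_tool(
  targets=[
    [0,0,0,0],
    [0,0,0,0],
    [0,0,0,0],
    [0,0,0,0],
    [0,0,0,0],
    [0,0,0,0],
  ],
  gripper=0,
  squeeze=30,
)

```text
time: 11.6
tcp_pos: [0.6107, 0.2783, 0.1679]
tcp_rot: [179.8, 0.3, 143.8]
ft_force: [-3.4, 3.1, 2.7]
grip_width: 0.0118
```

```bash
python3 st.py .6115 .277 .167
```

```text
t 11.6 q [ 24.6  29.3  14.   74.4  -0.2 -29.2] tcp [0.6107 0.2783 0.1679] [179.8   0.3 143.8] w 0.0118 F [-3.4  3.1  2.7]
shift cm [-0.14 -0.06  0.09]
```

drive_tool(
  targets=[
    [0.05,0,0,0.05],
    [0.05,0,0,0.12],
    [0.05,0,0,0.2],
    [0.05,0,0,0.29],
    [0.05,0,0,0.38],
    [0.05,0,0,0.46],
    [0.05,0,0,0.52],
    [0.05,0,0,0.55],
  ],
)

```text
time: 12.6
tcp_pos: [0.6104, 0.2787, 0.168]
tcp_rot: [179.7, 0.2, 112.2]
ft_force: [1.0, 0.2, 1.1]
grip_width: 0.0116
```

```bash
python3 st.py .6115 .277 .167;python3 - <<'E'
from cell import arm
from h import *
import pickle
from ovs import draw
for n in('scene','top'):
    p=arm.camera(n);pickle.dump(p,open(n+'6.pkl','wb'))
s=pickle.load(open('scene6.pkl','rb'));t=pickle.load(open('top6.pkl','rb'))
draw(s,(240,180,440,310),4,.6115,.277,np.radians(-30.9),.548,'pics/h6s.png')
draw(t,(170,150,370,300),4,.6115,.277,np.radians(-30.9),.548,'pics/h6t.png')
E
```

```text
t 12.6 q [24.6 29.3 14.  74.4 -0.2  2.4] tcp [0.6104 0.2787 0.168 ] [179.7   0.2 112.2] w 0.0116 F [1.  0.2 1.1]
shift cm [-0.2   0.04  0.1 ]
```

View pics/h6s.png

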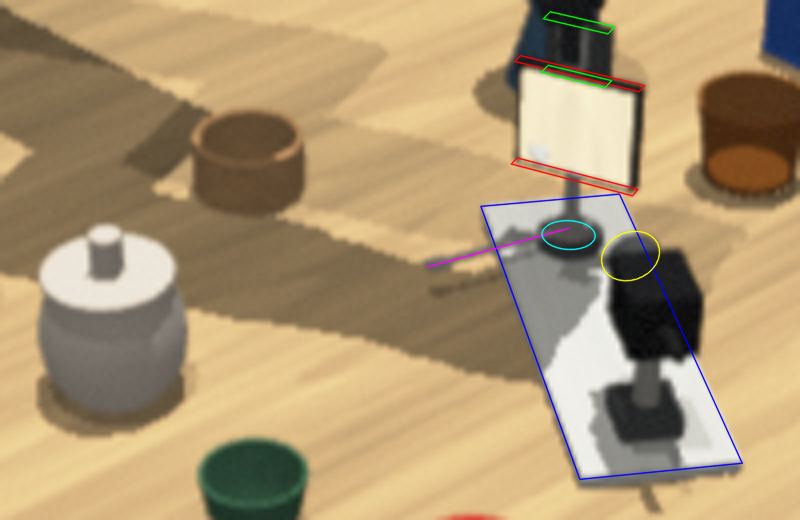

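View pics/h6t.png

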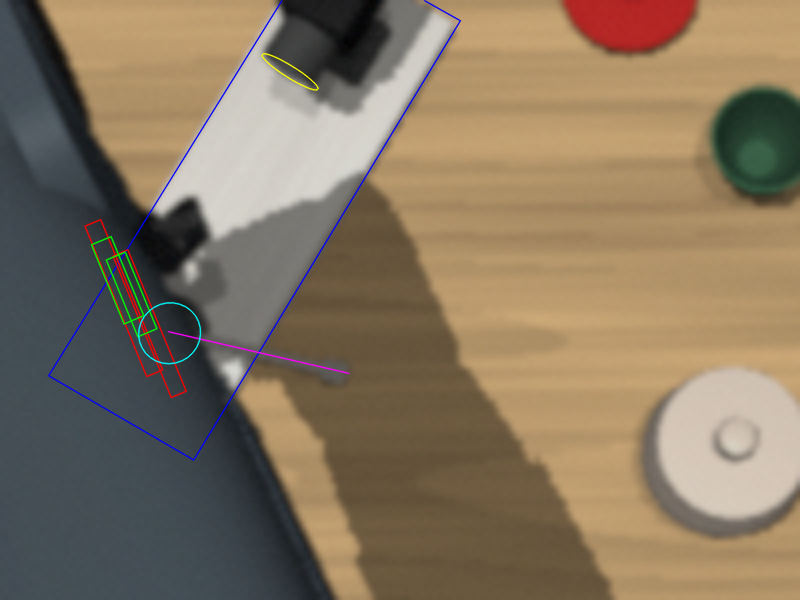

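The pointer tip is visible near top (253,243) and scene (349,246). I'll measure its direction without the overlay.

Run:
```python
from h import *
import pickle
s=pickle.load(open('scene6.pkl','rb'));t=pickle.load(open('top6.pkl','rb'))
a=cv2.resize(s['color'][220:260,330:410,::-1],None,fx=9,fy=9,interpolation=cv2.INTER_CUBIC)
b=cv2.resize(t['color'][215:255,200:280,::-1],None,fx=9,fy=9,interpolation=cv2.INTER_CUBIC)
a=cv2.convertScaleAbs(a[:290],alpha=1.5);b=cv2.convertScaleAbs(b,alpha=1.5)[:300] if 0 else cv2.convertScaleAbs(b,alpha=1.5)[70:370]
cv2.imwrite('pics/ptr.png',np.vstack([a,b]))
```

```text
(no output)
```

View pics/ptr.png

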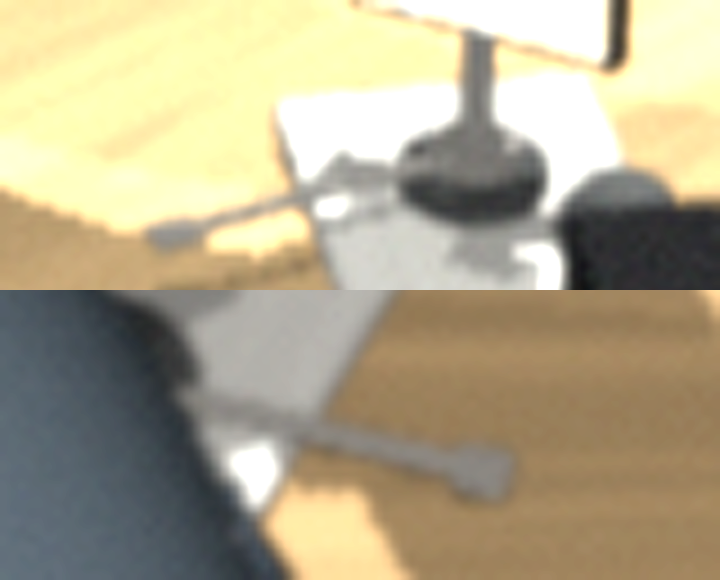

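Run:
```python
from h import *
import pickle
s=pickle.load(open('scene6.pkl','rb'));t=pickle.load(open('top6.pkl','rb'))
T=lambda x,y:onz(t,(x+.5)/9-.5+200,(y-220+.5)/9-.5+215,.026)[:2]
S=lambda x,y:onz(s,(x+.5)/9-.5+330,(y+.5)/9-.5+220,.026)[:2]
L=np.array([.523,-.079])
for nm,a,b in(('top',T(340,434),T(487,472)),('top2',T(230,408),T(487,472)),('scene',S(300,196),S(175,235)),('pivT',np.array([.6115,.277]),T(487,472)),('pivS',np.array([.6115,.277]),S(175,235)),('pivT2',np.array([.6107,.2785]),T(487,472))):
    d=b-a;d/=np.linalg.norm(d);r=L-b;print(nm,a,b,np.degrees(np.arctan2(d[1],d[0])),'lateral mm',1000*(d[0]*r[1]-d[1]*r[0]),'bearing knob',np.degrees(np.arctan2(*(L-np.array([.6115,.277]))[::-1])))
    p=np.array([.6115,.277]); print('   pivot offset from line',1000*(d[0]*(p-a)[1]-d[1]*(p-a)[0]))
```

```text
top [0.594978   0.21052754] [0.58330511 0.16852653] -105.53164044966965 lateral mm 8.177371508324642 bearing knob -103.96048049785185
   pivot offset from line -1.880698180614697
top2 [0.60301745 0.24199618] [0.58330511 0.16852653] -105.019067503826 lateral mm 5.8990839956656815 bearing knob -103.96048049785185
   pivot offset from line -0.8781194070005722
scene [0.59433268 0.21608572] [0.58519495 0.1691764 ] -101.02293077469834 lateral mm -13.5957089289142 bearing knob -103.96048049785185
   pivot offset from line 5.20367490236799
pivT [0.6115 0.277 ] [0.58330511 0.16852653] -104.57015588199646 lateral mm 3.903364740550766 bearing knob -103.96048049785185
   pivot offset from line 0.0
pivS [0.6115 0.277 ] [0.58519495 0.1691764 ] -103.71027917795641 lateral mm -1.6019054761890335 bearing knob -103.96048049785185
   pivot offset from line 0.0
pivT2 [0.6107 0.2785] [0.58330511 0.16852653] -103.98794765534443 lateral mm 1.3147120510677568 bearing knob -103.96048049785185
   pivot offset from line 1.138853953369815
```

The estimates from pivot and tip put the line of sight within about 4 mm of the knob, against a 25 mm tolerance. The short local fits are noisier, at 6 to 14 mm. I'll hold to settle, do a last check and hand in.

drive_tool(
  targets=[
    [0,0,0,0],
    [0,0,0,0],
    [0,0,0,0],
    [0,0,0,0],
    [0,0,0,0],
  ],
)

```text
time: 13.32
tcp_pos: [0.6104, 0.2787, 0.168]
tcp_rot: [179.7, 0.2, 112.3]
ft_force: [0.1, -0.8, 0.3]
grip_width: 0.0117
```

```bash
python3 st.py
python3 - <<'E'
from cell import arm
import cv2
p=arm.camera('scene');cv2.imwrite('pics/fin.png',p['color'][:,:,::-1])
s=arm.read_state();print(s['dq'].round(2),s['grip_width'])
E
```

```text
t 13.325 q [24.6 29.3 14.  74.4 -0.2  2.3] tcp [0.6104 0.2787 0.168 ] [179.7   0.2 112.3] w 0.0117 F [ 0.1 -0.8  0.3]
[-0.02  0.03 -0.07  0.02  0.03  0.09] 0.011552712445556423
```

View pics/fin.png

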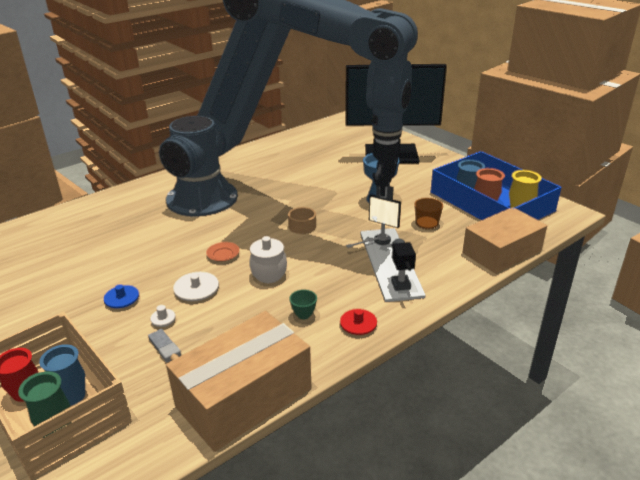

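The lid is seated on the jar at (267,258). The mirror is turned and held at (384,210), and its pointer at (350,246) aims at the jar. The other ware has not moved.

```bash
python3 -c "
from cell import arm
print(arm.hand_in())"
```

```text
the job is handed in; nothing more can be done
None
```

The job is handed in at about 13.4 s of the 43 s allowed; hand-in gives no verdict. The middle-sized white lid sits on the jar and has been let go. The gripper still holds the mirror, turned about 0.55 rad, with a 30 N squeeze.

- **Lid:** the last overlay on the scene camera showed the lid flat and within about 1 mm of the jar's axis. The top view was partly blocked by the arm at that point. The seating push showed about 7 N.
- **Mirror:** the pointer line drawn from the pivot to its tip passes about 2 to 4 mm from the knob in both cameras. Line fits along the short visible part of the pointer disagreed (about +6 to +8 mm in the top view, -14 mm in the scene view). All are inside the 25 mm limit.
- **Hold:** the fingers were steady at 11.6 mm on the 12 mm grip, and the joints were at rest. The contact force on the mirror cannot be measured directly, so I relied on the squeeze setting to exceed 2.5 N.
- **Other ware:** the other lids and ware looked unmoved in the final picture. I did not measure them.

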